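# Put the closed samples in their holders

### The arm

A 6-joint arm with a two-finger parallel gripper is mounted at the origin on the work surface; the furniture and walls round the work are solid. World frame = base frame: x ahead of the robot, y to its left, z up, the work surface at z = 0. Lengths are in m, angles in rad, forces in N, time in s.
With the tool pointing down it reaches from about 0.375 to 0.9 m from the base axis. Payload 3.1 kg.
Tool frame: the origin (TCP) lies midway between the tips of the shut fingers; the grasp point (between the pads) lies 19 mm behind it; z points along the fingers, y is the line along which they close (so a half turn about z gives the same grasp; the last joint's range is limited). The gripper opens to 85 mm and grips with 20 to 120 N. Pads are 22 mm wide; open, the fingers measure 114 mm over their backs; the gripper's body (76 mm by 85 mm) begins 54 mm behind the grasp point. The pads swing forward as they close: fully open they stand 13 mm farther back than shut.
Start: joints at [-1.494, 0.527, 1.433, -0, 1.181, -0.178], TCP at [0.158, -0.605, 0.231] pointing down, gripper open.
Joint ranges: [-3.08, 3.08], [-0.75, 2.2], [0.22, 2.44], [-1.43, 4.57], [0, 2.65], [-2.85, 2.85]. Speed limits (rad/s): [2.79, 2.79, 3.14, 3.14, 3.14, 3.14].

### API

Orientations are given as a unit quaternion [x, y, z, w].
In Python, from station import manip gives the robot as it stands.
- The arm moves only by the tool step_arm, never from a script. Its argument "targets" is text: rows parted by semicolons, each of 4 numbers parted by spaces: the shift along the tool's x, y, z in mm, then the turn about the tool's z in degrees. A call has 1 to 12 rows; each row is the pose to reach, as a shift and turn from the pose commanded when the call began, along the tool's axes at that moment; what a row does not reach only later rows make up. A row lasts 1/10 s, in which the tool goes at most 50 mm and 8.59 degrees, less where a joint would pass 70% of its speed; a pose out of reach is approached as far as the arm can. A call with a gripper value outside its range is refused whole. "gripper" is the closure, from 0 (fully open) to 1 (shut), set as the call begins (left out, the last holds). The fingers move at their own pace and stop on an object; "squeeze" is the grip in N (left out, the last holds). Time passes only in rows, so rows that repeat a pose let the fingers close. It gives the time, the measured TCP pose, the force, the opening and the grip force at its end, in the units of the state.
- manip.sense(): the state, without advancing time (a new reading comes with each control period).
- manip.snapshot(name): name is "side" or "top"; returns the picture (400x640x3 uint8, red, green, blue); there is no depth.
- manip.get_calibration(name): a dict with "fov_y" (degrees; the focal length in pixels is half the picture's height over the tangent of half this angle, whatever the lens; pixels are square), "cx", "cy" (the principal point, pixels), "k1" (the pictures are not rectified: a ray, as slopes to the right and down, at radius r is drawn at 1 + k1 r^2 times it, then the intrinsics apply), "extrinsics" (4x4, takes a point from camera to world coordinates). Camera axes: x right, y down, z forward; pixel columns grow to the right and rows downward; lengths in m; the calibration is good to about 2 mm. A picture is of the moment at which its call begins. get_calibration takes no time and is no camera call.
- manip.sign_off(): hands the job in; it is judged then, once.
Trained networks look in the newest picture that a camera, given by its name, has taken for a name from the list of things; names that differ only in an ending like _2 or _b are one class to them, and where a whole thing is asked for, a point or a joint stands for the part that bears it (a point fixed in the world has none). Each returns a list of dicts, best first, with "p" (0 to 1); they miss things now and then, are a little off and sometimes report something else, mostly with a low value. They report only what shows in the picture. A call takes as long as a camera call. They do not tell look-alikes from the thing itself.
- manip.recognise(camera, query): "position" ([column, row] in pixels, amid what is visible of it).
- manip.masks_of(camera, query): "pixels" (400x640 bool, what is visible of it) and "position" ([column, row] in pixels, amid what is visible of it).
- manip.mark_of(camera, query): "position" ([column, row] in pixels: a listed point, or the origin of a listed thing).
The state is a dict: "t": time; "q": joint angles; "qd": joint speeds; "tau": joint torques, N m; "tcp_pos": TCP position; "tool_rot": TCP orientation; "force": force on the tool from outside, world axes, zero at the start; "ft_torque": the same for the moment, N m; "finger_gap": opening from 0.0 (shut) to 1.0 (fully open); "gripper_force": force on a finger pad.
Only numpy, scipy, OpenCV 4.12 (cv2) and the standard library are available. Lean on these libraries where they do the work, as an engineer would, in place of code of your own. Each camera call takes 0.05 s, during which the arm holds its last target. There are 200 camera calls.

### The job

Clear up after the pond lesson: pick out the four closed sample containers from among the open beakers in the middle of the table (the round jar, the square bottle, the orange-capped tube and the box of slides) and put each into the grey holder whose recess has its shape, the jar and the bottle upright, the tube and the box lying flat, each resting on the floor of its recess. Leave the two open beakers standing where they are.

Things in the scene. Friction and masses are not known exactly. Their poses are not given: they have to be found in the camera images.
- jar_center (a point): The sample jar: round, 62 mm in diameter, 66 mm high, flat black screw lid, standing upright. Its point is its centre, half-way up; z up.
- culture_bottle_center (a point): The culture bottle: square in plan, 42 x 42 mm (sides along its x and y), 89 mm high with its round red screw cap (32 mm wide, from 70 mm up), flat sides up to about 55 mm, standing upright. Its point is its centre, half-way up; z up.
- slides_center (a point): The slide box: a flat, pale, closed box of glass slides, 29 mm (x) by 77 mm (y) by 21 mm high, lying flat. Its point is its centre, half-way up; z up, y along its length.
- tube_center (a point): The sample tube: a small tube with an orange screw cap and a pointed end, lying down, 112 mm long (y, cap at -y), body 17 mm and cap 21 mm thick. Its point is its centre, half-way up; about 10 mm above what it lies on, half-way along it; z up. It does not roll. (A blue-capped tube at the far right edge of the table is no part of the job.)
- jar_nest_floor (a point): A grey plastic holder fixed to the table. Point: centre of the recess floor, 4 mm above the table; the rim stands 8 mm above that floor (12 mm above the table), walls 5 mm thick, a 4 mm high flange 6 mm wide runs round it. Round recess 76 mm across (flange 98 mm), for the jar.
- bottle_nest_floor (a point): A grey plastic holder fixed to the table. Point: centre of the recess floor, 4 mm above the table; the rim stands 8 mm above that floor (12 mm above the table), walls 5 mm thick, a 4 mm high flange 6 mm wide runs round it. Square recess 56 x 56 mm, sides along its x and y, for the culture bottle.
- slide_nest_floor (a point): A grey plastic holder fixed to the table. Point: centre of the recess floor, 4 mm above the table; the rim stands 8 mm above that floor (12 mm above the table), walls 5 mm thick, a 4 mm high flange 6 mm wide runs round it. Short oblong recess 42 mm (x) by 91 mm (y), for the slide box; each long wall has a 56 mm wide finger gap in its middle, open down to the floor plate.
- tube_nest_floor (a point): A grey plastic holder fixed to the table. Point: centre of the recess floor, 4 mm above the table; the rim stands 8 mm above that floor (12 mm above the table), walls 5 mm thick, a 4 mm high flange 6 mm wide runs round it. Long narrow recess 34 mm (x) by 128 mm (y), for the tube, either end first; each long wall has a 60 mm wide finger gap in its middle, open down to the floor plate.
- beaker_1_center (a point): An open glass beaker with a pouring lip, 53 to 59 mm wide, 70 mm high, to be left where it stands. Its point is its centre, half-way up; z up.
- beaker_2_center (a point): An open glass beaker with a pouring lip, 53 to 59 mm wide, 70 mm high, to be left where it stands. Its point is its centre, half-way up; z up.
There are look-alikes about, which are no part of the job. Leave any turquoise look-alike of the part that bears jar_center alone.

How it is judged:
By the outcome, as a careful person would: the job done as asked, in the order asked, and still so for the second after the job is handed in, with the robot touching nothing.
It also fails if it takes over 125 s, if anything falls off the work surface, if the arm or the gripper's body presses on something with over 40 N, if the wrist force passes 120 N, or if a joint passes its speed limit or range.

## Working session

There is one attempt and no reset: what is moved stays moved. The work goes in short steps, Python scripts to look and compute and a tool call to move; the robot and the scene stay as the last step left them, time stands still between calls to the robot, and variables do not carry over. Pictures are saved under pics/ and viewed, at most 14 in all, crops included, and the job is handed in when it is done.

Besides the shell and the picture viewer there is one more tool, called after "Call:" as name(argument=value, ...), one argument or row to a line, values as JSON. step_arm: Moves the arm, as the interface text tells. Its arguments: {"type":"object","properties":{"targets":{"type":"string"},"gripper":{"type":"number"},"squeeze":{"type":"number"}},"required":["targets"]}

```bash
mkdir -p pics
cat > h.py <<'E'
import numpy as np, cv2
from station import manip
def K(n):
    c=manip.get_calibration(n); f=200/np.tan(np.radians(c["fov_y"])/2); return c,f
def ray(n,p):
    c,f=K(n); d=np.array([(p[0]-c["cx"])/f,(p[1]-c["cy"])/f]); u=d.copy()
    for _ in range(30): u=d/(1+c["k1"]*(u@u))
    E=np.array(c["extrinsics"]); return E[:3,3],E[:3,:3]@np.array([u[0],u[1],1])
def atz(n,p,z):
    o,d=ray(n,p); return o+d*(z-o[2])/d[2]
def proj(n,P):
    c,f=K(n); E=np.array(c["extrinsics"]); q=E[:3,:3].T@(np.array(P)-E[:3,3]); u=q[:2]/q[2]; u=u*(1+c["k1"]*(u@u))
    return np.array([u[0]*f+c["cx"],u[1]*f+c["cy"]])
def save(n,name):
    im=np.array(manip.snapshot(n)); cv2.imwrite(f"pics/{name}.png",im[:,:,::-1]); return im
E
python3 - <<'E'
from h import *
a=save("top","t0");b=save("side","s0")
Z=dict(jar_center=.033,culture_bottle_center=.0445,slides_center=.0105,tube_center=.0105,jar_nest_floor=.004,bottle_nest_floor=.004,slide_nest_floor=.004,tube_nest_floor=.004,beaker_1_center=.035)
for n in ("top","side"):
    print(n,np.round(np.array(manip.get_calibration(n)["extrinsics"]),2).tolist())
    for k,z in Z.items():
        for m in manip.mark_of(n,k)[:4]:
            print(k,round(m["p"],2),np.round(m["position"]),np.round(atz(n,m["position"],z)[:2],3))
print(manip.sense())
E
```

```text
top [[-0.03, -1.0, 0.09, 0.39], [-1.0, 0.03, 0.0, -0.05], [-0.0, -0.09, -1.0, 1.34], [0.0, 0.0, 0.0, 1.0]]
jar_center 0.78 [442. 166.] [ 0.61  -0.474]
jar_center 0.68 [435. 194.] [ 0.511 -0.445]
jar_center 0.58 [435. 230.] [ 0.383 -0.436]
jar_center 0.57 [402. 194.] [ 0.514 -0.326]
culture_bottle_center 0.5 [200. 185.] [0.565 0.389]
slides_center 0.58 [397. 165.] [ 0.622 -0.318]
slides_center 0.28 [246. 159.] [0.66  0.233]
tube_center 0.59 [242. 154.] [0.679 0.247]
jar_nest_floor 0.62 [282. 213.] [0.46  0.104]
bottle_nest_floor 0.76 [340. 203.] [ 0.489 -0.107]
bottle_nest_floor 0.73 [432. 195.] [ 0.51  -0.443]
slide_nest_floor 0.77 [235. 229.] [0.405 0.276]
slide_nest_floor 0.66 [338. 205.] [ 0.482 -0.101]
tube_nest_floor 0.77 [384. 231.] [ 0.383 -0.261]
beaker_1_center 0.79 [292. 149.] [0.688 0.061]
side [[-1.0, 0.03, -0.02, 0.55], [0.04, 0.62, -0.78, 0.83], [-0.01, -0.78, -0.62, 0.78], [0.0, 0.0, 0.0, 1.0]]
jar_center 0.75 [316. 162.] [ 0.518 -0.334]
jar_center 0.74 [351. 147.] [ 0.378 -0.437]
jar_center 0.7 [316. 146.] [ 0.513 -0.445]
culture_bottle_center 0.94 [301. 336.] [0.574 
[... 359 characters left out ...]
60. 237.] [0.692 0.058]
{'t': 1.0, 'q': array([-1.49346370e+00,  5.27464109e-01,  1.43266071e+00,  4.14384568e-06,
        1.18140513e+00, -1.78471025e-01]), 'qd': array([-0.00190934, -0.00054127, -0.00066841,  0.00093154,  0.00056215,
       -0.00036014]), 'tau': array([-5.65686023e-04, -4.42331779e+01, -1.78426927e+01, -3.65340666e-04,
        7.69242288e-04, -4.64143156e-06]), 'tcp_pos': array([ 0.15818643, -0.60464921,  0.23134501]), 'tool_rot': array([9.91831806e-01, 1.27552609e-01, 3.29622224e-07, 3.14088442e-05]), 'force': array([-0.49970605,  0.27991687,  0.50514678]), 'ft_torque': array([-0.02547998,  0.05366231, -0.01470711]), 'gripper_force': 0.0, 'finger_gap': 1.0012223517707188}
```

View pics/t0.png

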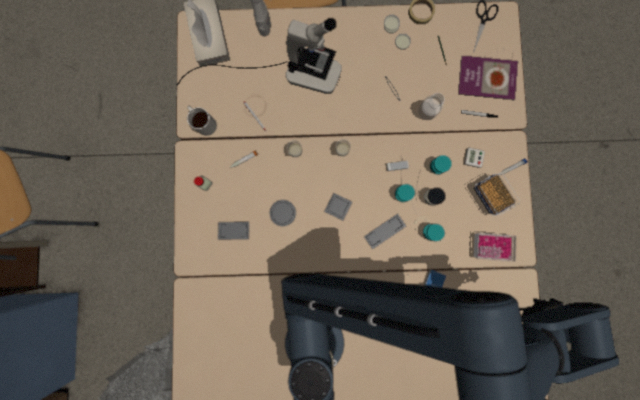

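View pics/s0.png

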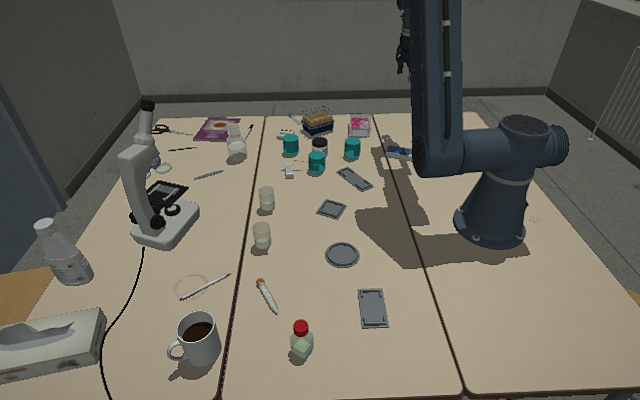

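The jar candidates in the top image are turquoise at (441,165), (404,192) and (433,232), and one with a black lid at (435,196). By the description the jar is the black-lidded one. The tube is the orange-capped one at (244,158), since the blue-capped one at (514,166) is excluded. The slide box is at (397,165), the bottle at (202,183), and the beakers at (293,149) and (341,148). I'll check these in close crops.

Run:
```python
import cv2,numpy as np
t=cv2.imread("pics/t0.png");s=cv2.imread("pics/s0.png")
r=lambda im,f:cv2.resize(im,None,fx=f,fy=f,interpolation=cv2.INTER_CUBIC)
a=r(t[140:260,360:520],5);cv2.imwrite("pics/c1.png",a)
b=r(t[140:250,185:360],4.5);cv2.imwrite("pics/c2.png",b)
```

```text
(no output)
```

View pics/c1.png

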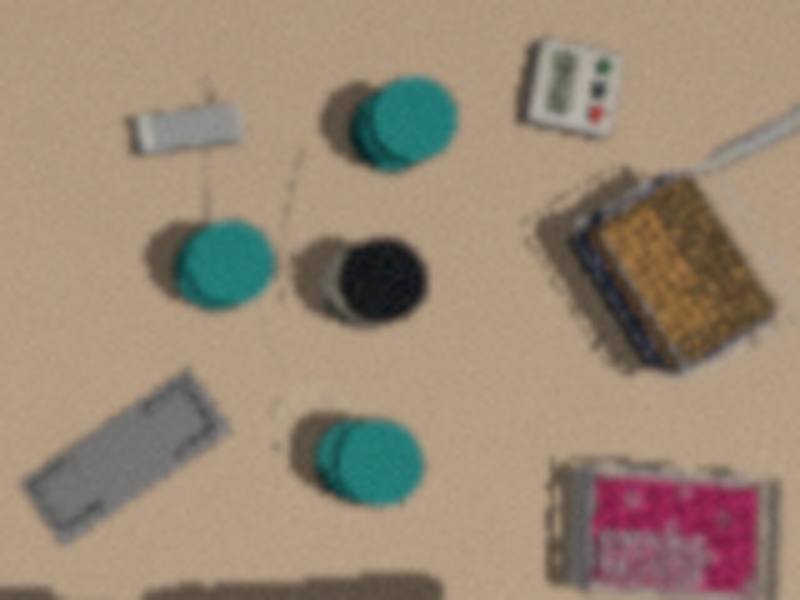

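View pics/c2.png

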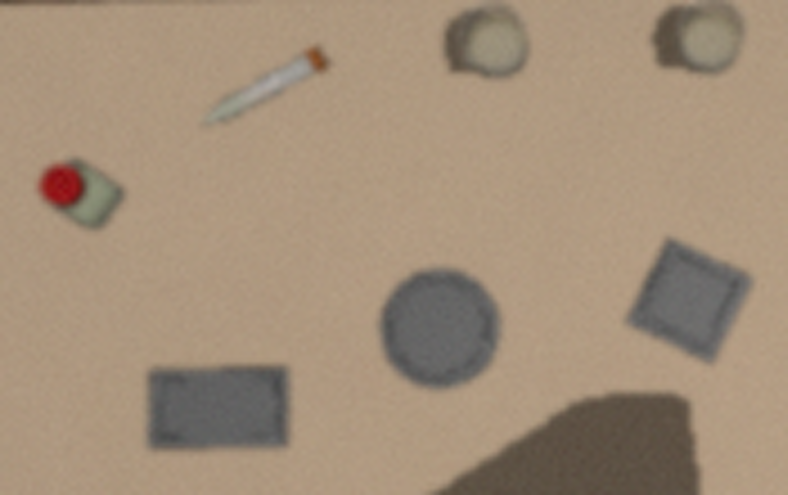

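The crops confirm the choice: the black-lidded jar is at (435,196), with turquoise look-alikes around it. The slide box (397,165), orange-capped tube (244,158), bottle (202,183) and four holders are all as described. Next I'll fit model silhouettes to the masks in both cameras.

```bash
cat > fit.py <<'E'
from h import *
from scipy.optimize import minimize
def box(x,y,z0,z1): return np.array([[a*x/2,b*y/2,z] for a in(-1,1) for b in(-1,1) for z in(z0,z1)])
def cyl(d,z0,z1,cx=0,cy=0): 
    t=np.linspace(0,2*np.pi,24); return np.array([[cx+d/2*np.cos(u),cy+d/2*np.sin(u),z] for u in t for z in(z0,z1)])
def hcyl(d,y0,y1,zc,d2=None):
    t=np.linspace(0,2*np.pi,16); return np.array([[r/2*np.cos(u),y,zc+r/2*np.sin(u)] for u in t for y,r in((y0,d),(y1,d if d2 is None else d2))])
M=dict(jar_center=[cyl(.062,0,.066)],culture_bottle_center=[box(.042,.042,0,.055),cyl(.032,.055,.089)],
 slides_center=[box(.029,.077,0,.021)],tube_center=[hcyl(.021,-.056,-.04,.0105),hcyl(.017,-.04,.035,.0105),hcyl(.017,.035,.056,.0105,.004)],
 jar_nest_floor=[cyl(.098,0,.004),cyl(.086,0,.012)],bottle_nest_floor=[box(.078,.078,0,.004),box(.066,.066,0,.012)],
 slide_nest_floor=[box(.064,.113,0,.004),box(.052,.101,0,.012)],tube_nest_floor=[box(.056,.150,0,.004),box(.044,.138,0,.012)],
 beaker_1_center=[cyl(.053,0,.035),cyl(.058,.035,.07)])
S=4
def render(n,parts,p,off):
    c,s=np.cos(p[2]),np.sin(p[2]); R=np.array([[c,-s,0],[s,c,0],[0,0,1]]); m=np.zeros((100*S,100*S),np.uint8)
    for q in parts:
        w=q@R.T+[p[0],p[1],0]; uv=np.array([proj(n,x) for x in w])
        h=cv2.convexHull(((uv-off+.5)*S*256).astype(np.int32)); cv2.fillPoly(m,[h],1,shift=8)
    return m
def masks(names,cams=("top","side")):
    for n in cams: manip.snapshot(n)
    return {(n,k):manip.masks_of(n,k) for n in cams for k in names}
def fit(k,guess,ms,cams=("top","side"),zb=0.,noyaw=False):
    parts=[q+[0,0,zb] for q in M[k]]; T={}
    for n in cams:
        c=proj(n,[guess[0],guess[1],.02+zb]); off=np.round(c)-50
        best=[m for m in ms[(n,k)] if np.linalg.norm(np.array(m["position"])-c)<12]
        if not best: print(k,n,"no mask"); continue
        px=np.pad(np.array(best[0]["pixels"],np.uint8),60)
        x,y=int(off[0])+60,int(off[1])+60
        T[n]=(off,cv2.resize(px[y:y+100,x:x+100].astype(np.float32),None,fx=S,fy=S,interpolation=cv2.INTER_LINEAR)>.5)
    def iou(p):
        r=[]
        for n,(off,m) in T.items():
            a=render(n,parts,p,off)>0; r.append((a&m).sum()/max(1,(a|m).sum()))
        return r
    out=[]
    for y0 in ([0] if noyaw else np.radians([-80,-50,-20,10,40,70] if k not in("tube_center",) else range(-180,180,30))):
        sx=np.array([[0,0,0],[.012,0,0],[0,.012,0],[0,0,.25]])+[guess[0],guess[1],y0]
        if noyaw: f=lambda p:-sum(iou([p[0],p[1],0])); r=minimize(f,sx[0,:2],method="Nelder-Mead",options=dict(initial_simplex=sx[:3,:2],maxfev=80))
        else: r=minimize(lambda p:-sum(iou(p)),sx[0],method="Nelder-Mead",options=dict(initial_simplex=sx,maxfev=120))
        out.append((r.fun,r.x))
    b=min(out,key=lambda o:o[0]); x=b[1]
    print(k,"xy",np.round(x[:2],4),"yaw",None if noyaw else round(np.degrees(x[2]),1),"iou",np.round(iou(list(x)+[0]*(3-len(x))),2)); return x
E
python3 - <<'E'
from fit import *
G=dict(jar_center=(.512,-.445),culture_bottle_center=(.57,.385),slides_center=(.62,-.32),tube_center=(.67,.244),jar_nest_floor=(.46,.106),bottle_nest_floor=(.485,-.104),slide_nest_floor=(.404,.28),tube_nest_floor=(.384,-.268))
ms=masks(list(G)+["beaker_1_center"])
for k,g in G.items(): fit(k,g,ms,noyaw=k.startswith("jar"))
fit("jar_center",G["jar_center"],ms,("top",),noyaw=True)
for g in((.69,.06),(.69,-.11)): fit("beaker_1_center",g,ms,noyaw=True)
for k in ("culture_bottle_center","slides_center","bottle_nest_floor"): 
  for n in("top","side"): fit(k,G[k],ms,(n,))
fit("jar_center",(.514,-.326),ms,noyaw=True)
fit("jar_center",(.61,-.474),ms,noyaw=True)
fit("jar_center",(.383,-.436),ms,noyaw=True)
E
```

```text
Traceback (most recent call last):
  File "fit.py", line 40, in fit
    if noyaw: f=lambda p:-sum(iou([p[0],p[1],0])); r=minimize(f,sx[0,:2],method="Nelder-Mead",options=dict(initial_simplex=sx[:3,:2],maxfev=80))
                                                     ~~~~~~~~^^^^^^^^^^^^^^^^^^^^^^^^^^^^^^^^^^^^^^^^^^^^^^^^^^^^^^^^^^^^^^^^^^^^^^^^^^^^^^^^^^^
  File "fit.py", line 40, in <lambda>
    if noyaw: f=lambda p:-sum(iou([p[0],p[1],0])); r=minimize(f,sx[0,:2],method="Nelder-Mead",options=dict(initial_simplex=sx[:3,:2],maxfev=80))
                              ~~~^^^^^^^^^^^^^^^
  File "fit.py", line 35, in iou
    a=render(n,parts,p,off)>0; r.append((a&m).sum()/max(1,(a|m).sum()))
      ~~~~~~^^^^^^^^^^^^^^^
  File "fit.py", line 17, in render
    w=q@R.T+[p[0],p[1],0]; uv=np.array([proj(n,x) for x in w])
                                        ~~~~^^^^^
  File "h.py", line 12, in proj
    c,f=K(n); E=np.array(c["extrinsics"]); q=E[:3,:3].T@(np.array(P)-E[:3,3]); u=q[:2]/q[2]; u=u*(1+c["k1"]*(u@u))
        ~^^^
  File "h.py", line 4, in K
    c=manip.get_calibration(n); f=200/np.tan(np.radians(c["fov_y"])/2); return c,f
ValueError: time passes only in moves, steps and waits
```

```bash
python3 - <<'E'
s=open('h.py').read()
s=s.replace('def K(n):\n','import functools\n@functools.lru_cache(None)\ndef K(n):\n')
s=s[:s.index('def proj')]+'''def proj(n,P):
    c,f=K(n); E=np.array(c["extrinsics"]); q=(np.atleast_2d(P)-E[:3,3])@E[:3,:3]; u=q[:,:2]/q[:,2:]; u=u*(1+c["k1"]*(u**2).sum(1,keepdims=True))
    r=u*f+[c["cx"],c["cy"]]; return r[0] if np.ndim(P)==1 else r
'''+s[s.index('def save'):]
open('h.py','w').write(s)
f=open('fit.py').read().replace("np.array([proj(n,x) for x in w])","proj(n,w)");open('fit.py','w').write(f)
E
cat > run1.py <<'E'
from fit import *
G=dict(jar_center=(.512,-.445),culture_bottle_center=(.57,.385),slides_center=(.62,-.32),tube_center=(.67,.244),jar_nest_floor=(.46,.106),bottle_nest_floor=(.485,-.104),slide_nest_floor=(.404,.28),tube_nest_floor=(.384,-.268))
ms=masks(list(G)+["beaker_1_center"])
for k,g in G.items(): fit(k,g,ms,noyaw=k.startswith("jar"))
fit("jar_center",G["jar_center"],ms,("top",),noyaw=True)
for g in((.69,.06),(.69,-.11)): fit("beaker_1_center",g,ms,noyaw=True)
for k in ("culture_bottle_center","slides_center","tube_center","bottle_nest_floor"): 
  for n in("top","side"): fit(k,G[k],ms,(n,))
for g in ((.514,-.326),(.61,-.474),(.383,-.436)): fit("jar_center",g,ms,noyaw=True)
s=manip.sense(); print(s["t"])
E
time python3 run1.py
```

```text
jar_center xy [ 0.5038 -0.4391] yaw None iou [0.89 0.17]
culture_bottle_center xy [0.5752 0.3841] yaw 57.7 iou [0.9  0.87]
slides_center side no mask
slides_center xy [ 0.6218 -0.3199] yaw 4.8 iou [0.74]
tube_center top no mask
tube_center xy [0.6585 0.2442] yaw 27.1 iou [0.92]
jar_nest_floor xy [0.4617 0.103 ] yaw None iou [0.94 0.94]
bottle_nest_floor side no mask
bottle_nest_floor xy [ 0.4806 -0.0987] yaw -117.6 iou [0.95]
slide_nest_floor xy [0.4015 0.2818] yaw -1.4 iou [0.92 0.92]
tube_nest_floor xy [ 0.3845 -0.2659] yaw 32.4 iou [0.92 0.94]
jar_center xy [ 0.5028 -0.4393] yaw None iou [0.89]
beaker_1_center xy [0.6872 0.0499] yaw None iou [0.81 0.72]
beaker_1_center top no mask
beaker_1_center side no mask
beaker_1_center xy [ 0.69 -0.11] yaw None iou []
culture_bottle_center xy [0.5759 0.3847] yaw -34.3 iou [0.9]
culture_bottle_center xy [0.5739 0.3829] yaw 72.4 iou [0.89]
slides_center xy [ 0.6218 -0.3199] yaw 4.8 iou [0.74]
slides_center side no mask
slides_center xy [ 0.62 -0.32] yaw -80.0 iou []
tube_center top no mask
tube_center xy [0.67  0.244] yaw -180.0 iou []
tube_center xy [0.6585 0.2442] yaw 27.1 iou [0.92]
bottle_nest_floor xy [ 0.4806 -0.0987] yaw -117.6 iou [0.95]
bottle_nest_floor side no mask
bottle_nest_floor xy [ 0.485 -0.104] yaw -80.0 iou []
jar_center xy [ 0.5185 -0.3346] yaw None iou [0.88 0.88]
jar_center xy [ 0.6149 -0.467 ] yaw None iou [0.88 0.88]
jar_center xy [ 0.3764 -0.43  ] yaw None iou [0.92 0.86]
3.0
real	0m16.370s
user	0m8.373s
sys	0m0.169s
```

```bash
cat > col.py <<'E'
from fit import *
t=cv2.imread("pics/t0.png");s=cv2.imread("pics/s0.png")
def sub(im,x0,x1,y0,y1,cond):
    m=np.zeros(im.shape[:2],bool); m[y0:y1,x0:x1]=cond(im[y0:y1,x0:x1].astype(int)); 
    n,l,st,c=cv2.connectedComponentsWithStats(m.astype(np.uint8)); i=1+np.argmax(st[1:,4]); return l==i,c[i],st[i]
m,c,st=sub(t,420,452,180,212,lambda a:a.max(2)<45); print("lid top",c,st,atz("top",c,.066))
m,c,st=sub(s,305,335,132,156,lambda a:a.max(2)<50); print("lid side",c,st,atz("side",c,.066))
pale=lambda a:((a[...,2]-a[...,0])<25)&(a.mean(2)>110)
mt,c,st=sub(t,380,412,152,178,pale); print("sl top",c,st)
m2,c2,st2=sub(s,278,302,155,182,pale); print("sl side",c2,st2)
ms={("top","slides_center"):[dict(pixels=mt,position=c)],("side","slides_center"):[dict(pixels=m2,position=c2)]}
for cams in(("top",),("side",),("top","side")): fit("slides_center",(.62,-.32),ms,cams)
mt,c,st=sub(t,226,262,146,174,lambda a:(abs(a[...,2]-a[...,0]-45)>22)|(a.mean(2)>175)); print("tube",c,st)
ms={("top","tube_center"):[dict(pixels=mt,position=c)]};fit("tube_center",(.6585,.244),ms,("top",))
E
python3 col.py
```

```text
lid top [435.73684211 195.67894737] [428 189  16  15 190] [ 0.50154233 -0.43612129  0.066     ]
lid side [319.10569106 141.96747967] [312 137  15  11 123] [ 0.50316455 -0.42182878  0.066     ]
sl top [397.32738095 165.42857143] [387 161  22  10 168]
sl side [288.75757576 168.61616162] [284 162  10  16  99]
slides_center xy [ 0.6213 -0.3199] yaw 4.9 iou [0.84]
slides_center xy [ 0.6201 -0.3221] yaw 7.7 iou [0.71]
slides_center xy [ 0.6209 -0.3205] yaw 6.6 iou [0.83 0.69]
tube [243.12643678 159.24137931] [232 153  22  14  87]
tube_center xy [0.6582 0.2446] yaw 30.4 iou [0.61]
```

```bash
cat > nav.py <<'E'
import sys; from h import *
def nav(*wps):
    s=manip.sense(); q=s["tool_rot"]; ph=2*np.arctan2(q[1],q[0]); p=s["tcp_pos"]
    x=np.array([np.cos(ph),np.sin(ph)]); y=np.array([np.sin(ph),-np.cos(ph)])
    print("t",round(s["t"],1),"tcp",np.round(p,4),"phi",round(np.degrees(ph),1),"q6",round(s["q"][5],2),"gap",round(s["finger_gap"],3),"gf",round(s["gripper_force"],1),"F",np.round(s["force"],1))
    for w in wps:
        d=np.array(w[:2])-p[:2]; t=-((w[3]-np.degrees(ph)+180)%360-180)
        print(w,"->",np.round([1e3*d@x,1e3*d@y,1e3*(p[2]-w[2])],1),"turn",round(t,1))
if __name__=="__main__": nav(*[eval(a) for a in sys.argv[1:]])
E
python3 nav.py "(.5025,-.4375,.16,35)"
```

```text
t 3.0 tcp [ 0.1582 -0.6046  0.2313] phi 14.7 q6 -0.18 gap 0.998 gf 0.0 F [-0.5 -0.3  0. ]
(0.5025, -0.4375, 0.16, 35) -> [375.4 -74.5  71.3] turn -20.3
```

Call:
step_arm(
  targets="50 -10 0 -8;100 -20 0 -16;150 -30 0 -20.3;200 -40 20 -20.3;250 -50 40 -20.3;300 -60 60 -20.3;350 -70 71 -20.3;375.4 -74.5 71.3 -20.3;375.4 -74.5 71.3 -20.3;375.4 -74.5 71.3 -20.3;375.4 -74.5 71.3 -20.3",
  gripper=0,
)

```text
t: 4.1
tcp_pos: [0.5017, -0.4382, 0.1602]
tool_rot: [0.954, 0.3, -0.0, 0.0]
force: [0.3, -0.5, 0.3]
finger_gap: 0.999
gripper_force: 0.0
```

```bash
python3 nav.py "(.5025,-.4375,.018,35)"; python3 -c "
from h import *
a=save('side','s1')[90:230,230:400];b=save('top','t1')[130:270,370:540]
r=lambda m,w:cv2.resize(m[:,:,::-1],(w,int(m.shape[0]*w/m.shape[1])),interpolation=cv2.INTER_CUBIC)
cv2.imwrite('pics/v1.png',cv2.hconcat([cv2.resize(r(a,400),(400,330)),cv2.resize(r(b,400),(400,330))]))"
```

```text
t 4.1 tcp [ 0.5017 -0.4382  0.1602] phi 34.9 q6 0.08 gap 0.999 gf 0.0 F [ 0.3 -0.5  0.3]
(0.5025, -0.4375, 0.018, 35) -> [ 1.000e+00 -1.000e-01  1.422e+02] turn -0.1
```

View pics/v1.png

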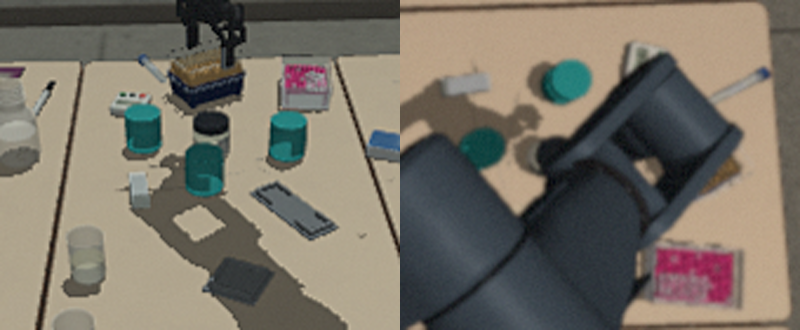

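```bash
python3 -c "
from h import *
print(proj('side',[[.5017,-.4382,.16],[.5017,-.4382,.173],[.5025,-.4375,.066]]))"
```

```text
[[319.20127824 117.29176598]
 [319.18421063 114.02290626]
 [319.11816976 139.93314471]]
```

Call:
step_arm(
  targets="1 0 40 0;1 0 60 0;1 0 75 0;1 0 85 0;1 0 85 0",
)

```text
t: 4.7
tcp_pos: [0.5024, -0.4371, 0.0739]
tool_rot: [0.954, 0.3, -0.0, -0.001]
force: [0.1, -0.2, -0.5]
finger_gap: 1.002
gripper_force: 0.0
```

Call:
step_arm(
  targets="0 0 10 0;0 0 20 0;0 0 30 0;0 0 40 0;0 0 50 0;0 0 56 0;0 0 56 0;0 0 56 0",
)

```text
t: 5.5
tcp_pos: [0.5034, -0.437, 0.0189]
tool_rot: [0.954, 0.3, -0.0, -0.0]
force: [0.7, 0.0, 0.6]
finger_gap: 1.0
gripper_force: 0.0
```

Call:
step_arm(
  targets="0 0 0 0;0 0 0 0;0 0 0 0;0 0 0 0;0 0 0 0;0 0 0 0;0 0 0 0;0 0 0 0;0 0 0 0;0 0 0 0",
  gripper=1,
  squeeze=50,
)

```text
t: 6.5
tcp_pos: [0.5039, -0.4376, 0.02]
tool_rot: [0.954, 0.3, 0.0, 0.001]
force: [-0.7, 0.1, 5.4]
finger_gap: 0.702
gripper_force: 54.5
```

Call:
step_arm(
  targets="0 0 -10 0;0 0 -30 0;0 0 -60 0;0 0 -90 0;0 0 -120 0;0 0 -135 0;0 0 -135 0;0 0 -135 0",
)

```text
t: 7.3
tcp_pos: [0.5027, -0.4363, 0.1531]
tool_rot: [0.954, 0.3, -0.0, -0.001]
force: [-0.1, 0.3, -2.1]
finger_gap: 0.702
gripper_force: 54.3
```

```bash
python3 nav.py "(.55,-.2,.155,35)" "(.50,0,.155,35)" "(.4617,.103,.155,35)"  "(.4617,.103,.023,35)"
```

```text
t 7.3 tcp [ 0.5027 -0.4363  0.1531] phi 35.0 q6 0.08 gap 0.702 gf 54.3 F [-0.1  0.3 -2.1]
(0.55, -0.2, 0.155, 35) -> [ 174.1 -166.6   -1.9] turn -0.0
(0.5, 0, 0.155, 35) -> [ 247.7 -359.1   -1.9] turn -0.0
(0.4617, 0.103, 0.155, 35) -> [ 275.4 -465.5   -1.9] turn -0.0
(0.4617, 0.103, 0.023, 35) -> [ 275.4 -465.5  130.1] turn -0.0
```

Call:
step_arm(
  targets="12 -20 0 0;33 -55 0 0;56 -95 0 0;79 -133 0 0;102 -172 0 0;125 -211 0 0;148 -250 0 0;171 -289 0 0;194 -328 0 0;217 -367 0 0;240 -406 0 0;257 -435 0 0",
)

```text
t: 8.5
tcp_pos: [0.4623, 0.0693, 0.1523]
tool_rot: [0.954, 0.301, -0.002, -0.001]
force: [0.9, -0.5, -1.5]
finger_gap: 0.702
gripper_force: 54.3
```

```bash
python3 nav.py  "(.4617,.103,.1,35)" "(.4617,.103,.026,35)"
```

```text
t 8.5 tcp [0.4623 0.0693 0.1523] phi 35.0 q6 0.87 gap 0.702 gf 54.3 F [ 0.9 -0.5 -1.5]
(0.4617, 0.103, 0.1, 35) -> [ 18.8 -28.   52.3] turn 0.0
(0.4617, 0.103, 0.026, 35) -> [ 18.8 -28.  126.3] turn 0.0
```

Call:
step_arm(
  targets="10 -16 0 0;18.5 -30 0 0;18.5 -30 20 0;18.5 -30 45 0;18.5 -30 70 0;18.5 -30 85 0;18.5 -30 95 0;18.5 -30 95 0",
)

```text
t: 9.3
tcp_pos: [0.461, 0.1019, 0.057]
tool_rot: [0.954, 0.3, -0.002, -0.001]
force: [0.5, -0.5, -1.1]
finger_gap: 0.703
gripper_force: 54.3
```

```bash
python3 nav.py  "(.4617,.103,.023,35)"; python3 -c "
from h import *
a=save('side','s2')[180:300,270:420]
cv2.imwrite('pics/v2.png',cv2.resize(a[:,:,::-1],(600,480),interpolation=cv2.INTER_CUBIC))"
```

```text
t 9.3 tcp [0.461  0.1019 0.057 ] phi 34.9 q6 0.94 gap 0.703 gf 54.3 F [ 0.5 -0.5 -1.1]
(0.4617, 0.103, 0.023, 35) -> [ 1.2 -0.5 34. ] turn -0.1
```

View pics/v2.png

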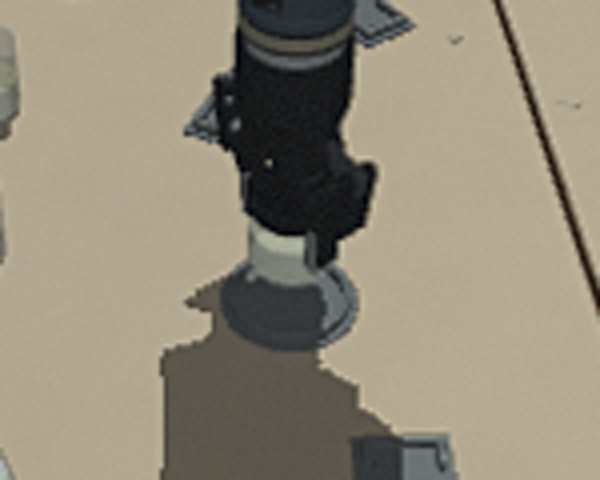

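The jar is held above the round holder, which is at crop (290,300), and lines up with it. I'll lower it until it touches.

Call:
step_arm(
  targets="1 0 8 0;1 0 16 0;1 0 24 0;1 0 29 0;1 0 32 0;1 0 33 0;1 0 33 0;1 0 33 0",
)

```text
t: 10.15
tcp_pos: [0.4637, 0.1025, 0.0262]
tool_rot: [0.954, 0.3, 0.0, 0.0]
force: [-0.8, 0.2, -1.0]
finger_gap: 0.698
gripper_force: 54.3
```

Call:
step_arm(
  targets="-1 0 1 0;-1 0 1.5 0;-1 0 2 0;-1 0 2 0",
)

```text
t: 10.55
tcp_pos: [0.4627, 0.1019, 0.024]
tool_rot: [0.954, 0.3, -0.0, -0.0]
force: [0.4, 0.3, -0.6]
finger_gap: 0.702
gripper_force: 54.4
```

Call:
step_arm(
  targets="0 0 1 0;0 0 1.5 0;0 0 1.5 0",
)

```text
t: 10.85
tcp_pos: [0.4627, 0.102, 0.024]
tool_rot: [0.954, 0.3, 0.0, 0.0]
force: [-3.0, -0.3, 12.1]
finger_gap: 0.701
gripper_force: 55.8
```

Contact, so I'll release and retreat.

Call:
step_arm(
  targets="0 0 -1 0;0 0 -1 0;0 0 -1 0;0 0 -1 0;0 0 -1 0;0 0 -1 0;0 0 -15 0;0 0 -40 0;0 0 -80 0;0 0 -120 0;0 0 -140 0",
  gripper=0,
)

```text
t: 11.95
tcp_pos: [0.4639, 0.102, 0.1654]
tool_rot: [0.954, 0.3, 0.002, 0.001]
force: [0.3, 0.4, -0.5]
finger_gap: 0.997
gripper_force: 0.0
```

```bash
python3 nav.py  "(.57,.25,.17,58)" "(.5752,.3841,.17,58)"
```

```text
t 11.9 tcp [0.4639 0.102  0.1654] phi 35.0 q6 0.94 gap 0.997 gf 0.0 F [ 0.3  0.4 -0.5]
(0.57, 0.25, 0.17, 58) -> [171.8 -60.4  -4.6] turn -23.0
(0.5752, 0.3841, 0.17, 58) -> [ 252.9 -167.4   -4.6] turn -23.0
```

Call:
step_arm(
  targets="35 -23 -5 -8;70 -46 -5 -16;105 -70 -5 -23;140 -93 -5 -23;175 -116 -5 -23;210 -140 -5 -23;240 -160 -5 -23;252.9 -167.4 -5 -23;252.9 -167.4 -5 -23;252.9 -167.4 -5 -23",
)

```text
t: 12.95
tcp_pos: [0.5731, 0.3835, 0.1667]
tool_rot: [0.875, 0.485, -0.001, 0.0]
force: [-0.5, -0.0, 0.3]
finger_gap: 0.993
gripper_force: 0.0
```

```bash
python3 nav.py  "(.5752,.3841,.021,58)";python3 -c "
from h import *
a=save('side','s3')[230:400,240:440];b=save('top','t3')[110:280,140:340]
cv2.imwrite('pics/v3.png',cv2.hconcat([cv2.resize(m[:,:,::-1],(400,340),interpolation=cv2.INTER_CUBIC) for m in (a,b)]))"
```

```text
t 12.9 tcp [0.5731 0.3835 0.1667] phi 58.0 q6 0.99 gap 0.993 gf 0.0 F [-0.5 -0.   0.3]
(0.5752, 0.3841, 0.021, 58) -> [  1.7   1.4 145.7] turn -0.0
```

View pics/v3.png

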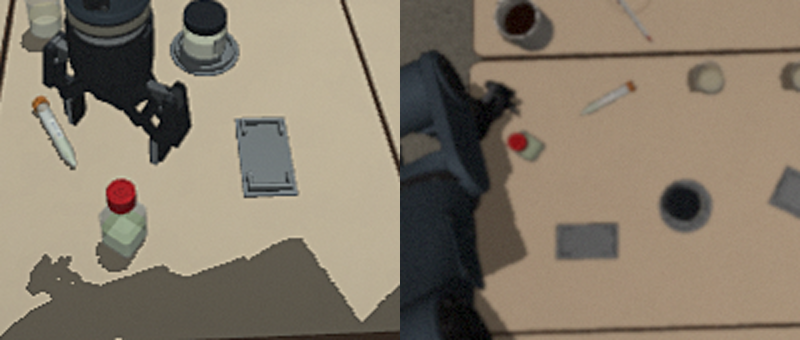

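```bash
python3 -c "
from h import *
for n in('side','top'): print(n,proj(n,[[.5731,.3835,.17],[.5752,.3841,.089],[.5752,.3841,0]]))"
```

```text
side [[299.25623909 301.36215215]
 [299.72887504 325.53470857]
 [301.21648055 348.43114644]]
top [[188.333902   177.48513224]
 [196.88043429 180.23792833]
 [205.26990982 183.50296333]]
```

Call:
step_arm(
  targets="1.7 1.4 30 0;1.7 1.4 60 0;1.7 1.4 85 0;1.7 1.4 105 0;1.7 1.4 120 0;1.7 1.4 132 0;1.7 1.4 140 0;1.7 1.4 145 0;1.7 1.4 145 0;1.7 1.4 145 0",
)

```text
t: 14.05
tcp_pos: [0.5766, 0.385, 0.0232]
tool_rot: [0.875, 0.485, 0.001, 0.0]
force: [-0.2, 1.8, -0.1]
finger_gap: 1.0
gripper_force: 0.0
```

Call:
step_arm(
  targets="0 0 0 0;0 0 0 0;0 0 0 0;0 0 0 0;0 0 0 0;0 0 0 0;0 0 0 0;0 0 0 0;0 0 0 0;0 0 0 0",
  gripper=1,
  squeeze=40,
)

```text
t: 15.05
tcp_pos: [0.5766, 0.385, 0.0232]
tool_rot: [0.875, 0.484, 0.001, 0.0]
force: [-0.3, 0.0, 6.2]
finger_gap: 0.487
gripper_force: 40.4
```

Call:
step_arm(
  targets="0 0 -10 0;0 0 -30 0;0 0 -60 0;0 0 -90 0;0 0 -120 0;0 0 -140 0;0 0 -140 0;0 0 -140 0",
)

```text
t: 15.85
tcp_pos: [0.5757, 0.3845, 0.1622]
tool_rot: [0.875, 0.484, -0.0, -0.0]
force: [-0.7, -0.2, -1.3]
finger_gap: 0.482
gripper_force: 39.9
```

```bash
python3 nav.py  "(.4806,-.0987,.163,62.4)"
```

```text
t 15.8 tcp [0.5757 0.3845 0.1622] phi 58.0 q6 0.99 gap 0.482 gf 39.9 F [-0.7 -0.2 -1.3]
(0.4806, -0.0987, 0.163, 62.4) -> [-460.1  175.8   -0.8] turn -4.4
```

Call:
step_arm(
  targets="-18 7 0 0;-50 19 0 0;-88 34 0 0;-126 48 0 -2;-166 63 0 -4.4;-206 79 0 -4.4;-246 94 0 -4.4;-286 109 0 -4.4;-326 125 0 -4.4;-366 140 0 -4.4;-406 155 0 -4.4;-435 166 0 -4.4",
)

```text
t: 17.05
tcp_pos: [0.4841, -0.0739, 0.1608]
tool_rot: [0.856, 0.517, -0.001, -0.002]
force: [0.8, -0.1, -0.0]
finger_gap: 0.483
gripper_force: 40.0
```

Call:
step_arm(
  targets="-17 -4 0 0;-26 -7 0 0;-26 -7 0 0;-26 -7 0 0",
)

```text
t: 17.45
tcp_pos: [0.4675, -0.0911, 0.1619]
tool_rot: [0.856, 0.518, -0.0, -0.001]
force: [0.4, -1.0, 0.7]
finger_gap: 0.485
gripper_force: 40.0
```

```bash
python3 nav.py  "(.4806,-.0987,.06,62.4)" "(.4806,-.0987,.025,62.4)"
```

```text
t 17.4 tcp [ 0.4675 -0.0911  0.1619] phi 62.4 q6 0.05 gap 0.485 gf 40.0 F [ 0.4 -1.   0.7]
(0.4806, -0.0987, 0.06, 62.4) -> [ -0.6  15.2 101.9] turn -0.0
(0.4806, -0.0987, 0.025, 62.4) -> [ -0.6  15.2 136.9] turn -0.0
```

Call:
step_arm(
  targets="-0.6 15.2 20 0;-0.6 15.2 50 0;-0.6 15.2 75 0;-0.6 15.2 95 0;-0.6 15.2 102 0;-0.6 15.2 102 0;-0.6 15.2 102 0",
)

```text
t: 18.15
tcp_pos: [0.4817, -0.0991, 0.061]
tool_rot: [0.855, 0.518, 0.0, 0.0]
force: [0.2, -0.4, -0.7]
finger_gap: 0.485
gripper_force: 40.0
```

```bash
python3 nav.py  "(.4806,-.0987,.025,62.4)";python3 -c "
from fit import *
s=cv2.imread('pics/s0.png')[190:230,305:360].astype(int); m=np.zeros((400,640),bool); m[190:230,305:360]=((s[...,2]-s[...,0])<22)&(s.mean(2)<140)
fit('bottle_nest_floor',(.4806,-.0987),{('side','bottle_nest_floor'):[dict(pixels=m,position=proj('side',[.4806,-.0987,.01]))]},('side',))
a=save('side','s4')[140:240,270:400]
cv2.imwrite('pics/v4.png',cv2.resize(a[:,:,::-1],(650,500),interpolation=cv2.INTER_CUBIC))"
```

```text
t 18.1 tcp [ 0.4817 -0.0991  0.061 ] phi 62.4 q6 0.05 gap 0.485 gf 40.0 F [ 0.2 -0.4 -0.7]
(0.4806, -0.0987, 0.025, 62.4) -> [-0.1 -1.1 36. ] turn 0.0
bottle_nest_floor xy [ 0.4783 -0.0988] yaw -118.3 iou [0.82]
```

View pics/v4.png

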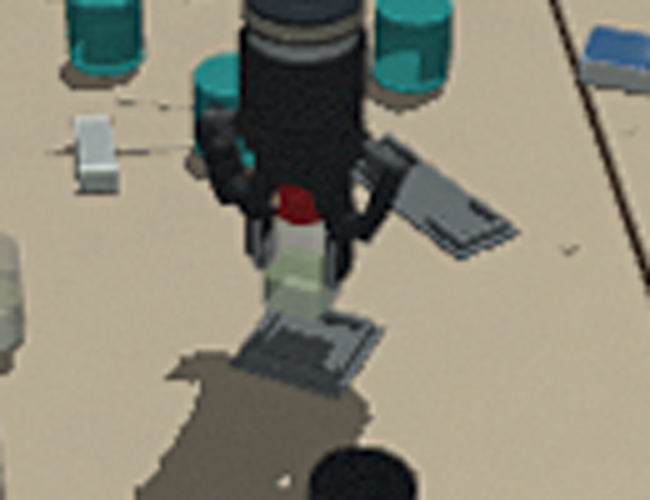

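Call:
step_arm(
  targets="-1 -1.5 8 0;-1 -1.5 16 0;-1 -1.5 23 0;-1 -1.5 28 0;-1 -1.5 31 0;-1 -1.5 32.5 0;-1 -1.5 33.5 0;-1 -1.5 33.5 0",
)

```text
t: 19.0
tcp_pos: [0.4791, -0.0996, 0.0272]
tool_rot: [0.856, 0.518, -0.0, -0.0]
force: [-0.3, 0.3, 2.2]
finger_gap: 0.485
gripper_force: 40.1
```

Call:
step_arm(
  targets="0 0 0.7 0;0 0 1.4 0;0 0 1.4 0",
)

```text
t: 19.3
tcp_pos: [0.4791, -0.0997, 0.0271]
tool_rot: [0.856, 0.518, 0.0, 0.0]
force: [-2.9, 0.2, 13.3]
finger_gap: 0.484
gripper_force: 41.6
```

Call:
step_arm(
  targets="0 0 -1 0;0 0 -1 0;0 0 -1 0;0 0 -1 0;0 0 -1 0;0 0 -1 0;0 0 -15 0;0 0 -40 0;0 0 -80 0;0 0 -120 0;0 0 -140 0",
  gripper=0,
)

```text
t: 20.4
tcp_pos: [0.4803, -0.1001, 0.1685]
tool_rot: [0.856, 0.518, 0.001, 0.002]
force: [-0.9, -0.2, -0.1]
finger_gap: 1.002
gripper_force: 0.0
```

```bash
cat > tb.py <<'E'
from fit import *
for n in("top","side"):
    save(n,"tb_"+n)
ms={(n,"tube_center"):manip.masks_of(n,"tube_center") for n in("top","side")}
for c in (("top",),("side",),("top","side")): fit("tube_center",(.6585,.2443),ms,c)
E
python3 tb.py; python3 nav.py  "(.6585,.2443,.165,118.5)"
```

```text
tube_center xy [0.6601 0.2427] yaw 27.4 iou [0.79]
tube_center xy [0.6602 0.2408] yaw 27.3 iou [0.86]
tube_center xy [0.6594 0.2429] yaw 27.0 iou [0.78 0.85]
t 20.6 tcp [ 0.479  -0.0995  0.1657] phi 62.4 q6 0.05 gap 0.996 gf 0.0 F [-0.2  0.1 -0.2]
(0.6585, 0.2443, 0.165, 118.5) -> [387.8  -0.5   0.7] turn -56.1
```

Call:
step_arm(
  targets="40 0 0 -8;80 0 0 -16;120 0 0 -24;160 0 0 -32;200 1 0 -40;240 1 0 -48;280 1 0 -54.8;320 1 0 -54.8;360 1 0 -54.8;387 1.3 0 -54.8;387 1.3 0 -54.8;387 1.3 0 -54.8",
)

```text
t: 21.8
tcp_pos: [0.6584, 0.2427, 0.1628]
tool_rot: [0.521, 0.854, -0.002, -0.002]
force: [-0.0, -1.2, 0.6]
finger_gap: 1.001
gripper_force: 0.0
```

```bash
python3 nav.py  "(.6595,.243,.05,117.2)"  "(.6595,.243,.004,117.2)"
```

```text
t 21.8 tcp [0.6584 0.2427 0.1628] phi 117.2 q6 -0.28 gap 1.001 gf 0.0 F [-0.  -1.2  0.6]
(0.6595, 0.243, 0.05, 117.2) -> [ -0.2   1.1 112.8] turn 0.0
(0.6595, 0.243, 0.004, 117.2) -> [ -0.2   1.1 158.8] turn 0.0
```

Call:
step_arm(
  targets="0 1 30 0;0 1 65 0;0 1 95 0;0 1 120 0;0 1 138 0;0 1 148 0;0 1 154 0;0 1 157 0;0 1 157 0;0 1 157 0",
)

```text
t: 22.8
tcp_pos: [0.6616, 0.2433, 0.0098]
tool_rot: [0.521, 0.853, 0.001, 0.001]
force: [-0.2, -0.4, 0.3]
finger_gap: 1.0
gripper_force: 0.0
```

Call:
step_arm(
  targets="0 0 0 0;0 0 0 0;0 0 0 0;0 0 0 0",
  gripper=0.65,
  squeeze=30,
)

```text
t: 23.2
tcp_pos: [0.6609, 0.2431, 0.0088]
tool_rot: [0.521, 0.853, 0.0, 0.0]
force: [-0.1, -0.1, -0.4]
finger_gap: 0.355
gripper_force: 0.0
```

Call:
step_arm(
  targets="0 0 2 0;0 0 4 0;0 0 4 0;0 0 4 0",
)

```text
t: 23.6
tcp_pos: [0.6606, 0.243, 0.0044]
tool_rot: [0.521, 0.853, -0.0, -0.0]
force: [0.6, 0.1, -0.0]
finger_gap: 0.351
gripper_force: 0.0
```

Call:
step_arm(
  targets="0 0 0 0;0 0 0 0;0 0 0 0;0 0 0 0;0 0 0 0;0 0 0 0;0 0 0 0",
  gripper=1,
  squeeze=30,
)

```text
t: 24.3
tcp_pos: [0.6608, 0.2431, 0.0047]
tool_rot: [0.521, 0.853, 0.0, 0.0]
force: [-0.2, 0.4, 0.5]
finger_gap: 0.18
gripper_force: 29.9
```

Call:
step_arm(
  targets="0 0 -8 0;0 0 -25 0;0 0 -50 0;0 0 -85 0;0 0 -120 0;0 0 -150 0;0 0 -165 0;0 0 -165 0;0 0 -165 0",
)

```text
t: 25.2
tcp_pos: [0.6601, 0.2429, 0.1691]
tool_rot: [0.521, 0.853, -0.0, -0.0]
force: [1.1, -0.8, -0.4]
finger_gap: 0.175
gripper_force: 29.8
```

```bash
python3 nav.py  "(.3845,-.2659,.17,122.4)"
```

```text
t 25.2 tcp [0.6601 0.2429 0.1691] phi 117.2 q6 -0.28 gap 0.175 gf 29.8 F [ 1.1 -0.8 -0.4]
(0.3845, -0.2659, 0.17, 122.4) -> [-327.  -477.4   -0.9] turn -5.2
```

Call:
step_arm(
  targets="-14 -20 0 0;-38 -55 0 -2;-65 -95 0 -5.2;-92 -135 0 -5.2;-120 -175 0 -5.2;-147 -215 0 -5.2;-174 -255 0 -5.2;-202 -295 0 -5.2;-229 -335 0 -5.2;-257 -375 0 -5.2;-284 -415 0 -5.2;-305 -445 0 -5.2",
)

```text
t: 26.4
tcp_pos: [0.4015, -0.2326, 0.1679]
tool_rot: [0.483, 0.876, 0.0, -0.002]
force: [0.9, -0.5, -0.8]
finger_gap: 0.178
gripper_force: 29.8
```

Call:
step_arm(
  targets="0 0 0 0;0 0 0 0",
)

```text
t: 26.6
tcp_pos: [0.4028, -0.2312, 0.1682]
tool_rot: [0.483, 0.875, 0.001, -0.002]
force: [0.1, 0.4, -0.4]
finger_gap: 0.179
gripper_force: 29.8
```

```bash
python3 nav.py  "(.3845,-.2659,.06,122.4)"
```

```text
t 26.6 tcp [ 0.4028 -0.2312  0.1682] phi 122.2 q6 -1.32 gap 0.179 gf 29.8 F [ 0.1  0.4 -0.4]
(0.3845, -0.2659, 0.06, 122.4) -> [-19.6 -33.9 108.2] turn -0.2
```

Call:
step_arm(
  targets="-10 -17 10 0;-19.6 -34 30 0;-19.6 -34 60 0;-19.6 -34 85 0;-19.6 -34 103 0;-19.6 -34 115 0;-19.6 -34 115 0;-19.6 -34 115 0",
)

```text
t: 27.4
tcp_pos: [0.386, -0.2647, 0.0542]
tool_rot: [0.481, 0.877, 0.0, -0.001]
force: [0.6, -0.2, 0.1]
finger_gap: 0.178
gripper_force: 29.8
```

```bash
python3 nav.py  "(.3845,-.2659,.009,122.4)";python3 -c "
from h import *
a=save('side','s5')[130:220,290:410]
cv2.imwrite('pics/v5.png',cv2.resize(a[:,:,::-1],(720,540),interpolation=cv2.INTER_CUBIC))"
```

```text
t 27.4 tcp [ 0.386  -0.2647  0.0542] phi 122.5 q6 -1.41 gap 0.178 gf 29.8 F [ 0.6 -0.2  0.1]
(0.3845, -0.2659, 0.009, 122.4) -> [-0.2 -1.9 45.2] turn 0.1
```

View pics/v5.png

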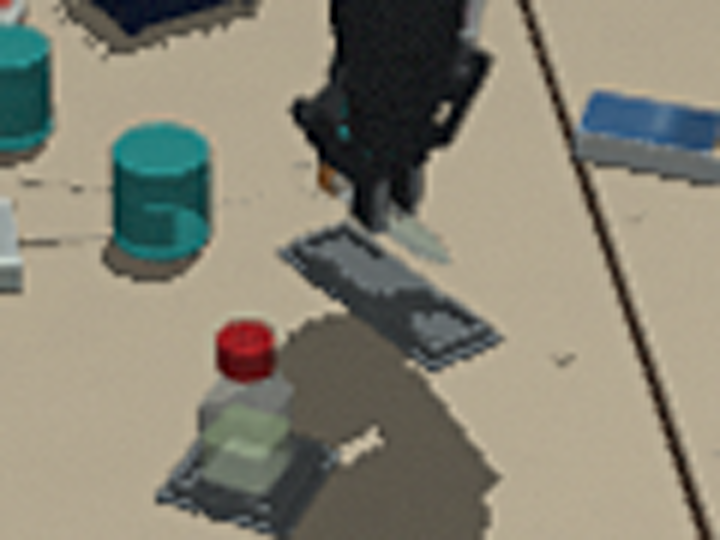

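Call:
step_arm(
  targets="0 -1.5 10 0;0 -1.5 20 0;0 -1.5 29 0;0 -1.5 36 0;0 -1.5 40 0;0 -1.5 43 0;0 -1.5 44 0;0 -1.5 44 0;0 -1.5 44 0",
)

```text
t: 28.35
tcp_pos: [0.3847, -0.2671, 0.0108]
tool_rot: [0.482, 0.876, -0.0, 0.0]
force: [-0.1, 0.9, -0.6]
finger_gap: 0.173
gripper_force: 29.8
```

Call:
step_arm(
  targets="0 0 0.7 0;0 0 1.4 0;0 0 1.4 0",
)

```text
t: 28.65
tcp_pos: [0.3846, -0.267, 0.0093]
tool_rot: [0.482, 0.876, -0.0, 0.0]
force: [-0.8, -0.9, -0.1]
finger_gap: 0.177
gripper_force: 29.8
```

Call:
step_arm(
  targets="0 0 0.7 0;0 0 1 0;0 0 1 0",
)

```text
t: 28.95
tcp_pos: [0.3846, -0.267, 0.0085]
tool_rot: [0.482, 0.876, -0.0, 0.0]
force: [0.3, 0.6, 3.0]
finger_gap: 0.178
gripper_force: 30.2
```

Call:
step_arm(
  targets="0 0 -1 0;0 0 -1 0;0 0 -1 0;0 0 -1 0;0 0 -1 0;0 0 -10 0;0 0 -30 0;0 0 -65 0;0 0 -105 0;0 0 -145 0;0 0 -155 0",
  gripper=0.45,
)

```text
t: 30.05
tcp_pos: [0.3861, -0.2685, 0.1675]
tool_rot: [0.482, 0.876, -0.001, 0.004]
force: [0.3, -0.7, -0.5]
finger_gap: 0.553
gripper_force: 0.0
```

```bash
cat > sl.py <<'E'
import col
E
sed -i 's#pics/t0.png#pics/tA.png#;s#pics/s0.png#pics/sA.png#' col.py; sed -i '/lid top/d;/lid side/d;/tube/d' col.py
python3 -c "
from h import *
save('top','tA');save('side','sA')"; python3 col.py; python3 nav.py  "(.621,-.3205,.16,95.5)"
```

```text
sl top [397.30769231 165.4556213 ] [387 161  22  10 169]
sl side [288.79381443 168.71134021] [284 163  10  15  97]
slides_center xy [ 0.6211 -0.3204] yaw 7.8 iou [0.85]
slides_center xy [ 0.6202 -0.3223] yaw 6.5 iou [0.69]
slides_center xy [ 0.6204 -0.3206] yaw 6.1 iou [0.83 0.69]
t 30.1 tcp [ 0.3853 -0.2677  0.1653] phi 122.4 q6 -1.41 gap 0.55 gf 0.0 F [0.5 0.5 0.1]
(0.621, -0.3205, 0.16, 95.5) -> [-170.8  170.8    5.3] turn 26.9
```

Call:
step_arm(
  targets="-25 25 0 8;-55 55 0 16;-85 85 0 24;-115 115 0 26.4;-145 145 0 26.4;-165 165 0 26.4;-170.8 170.8 5 26.4;-170.8 170.8 5 26.4;-170.8 170.8 5 26.4",
)

```text
t: 31.05
tcp_pos: [0.618, -0.3187, 0.1561]
tool_rot: [0.669, 0.743, -0.0, -0.003]
force: [-0.5, -0.3, -1.2]
finger_gap: 0.551
gripper_force: 0.0
```

```bash
python3 nav.py  "(.621,-.3205,.006,96)"
```

```text
t 31.1 tcp [ 0.618  -0.3187  0.1561] phi 95.9 q6 -0.74 gap 0.551 gf 0.0 F [-0.5 -0.3 -1.2]
(0.621, -0.3205, 0.006, 96) -> [ -2.1   2.8 150.1] turn -0.1
```

Call:
step_arm(
  targets="-1 1 30 0;-1 1 65 0;-1 1 95 0;-1 1 118 0;-1 1 132 0;-1 1 140 0;-1 1 145 0;-1 1 145 0;-1 1 145 0",
)

```text
t: 31.95
tcp_pos: [0.6219, -0.3212, 0.0144]
tool_rot: [0.669, 0.743, 0.0, 0.001]
force: [-0.2, 0.2, 0.5]
finger_gap: 0.551
gripper_force: 0.0
```

```bash
python3 nav.py  "(.621,-.3205,.005,96)"
```

```text
t 31.9 tcp [ 0.6219 -0.3212  0.0144] phi 96.0 q6 -0.74 gap 0.551 gf 0.0 F [-0.2  0.2  0.5]
(0.621, -0.3205, 0.005, 96) -> [ 0.8 -0.9  9.4] turn -0.0
```

Call:
step_arm(
  targets="0 -0.5 4 0;0 -0.5 8 0;0 -0.5 8.5 0;0 -0.5 8.5 0",
)

```text
t: 32.35
tcp_pos: [0.6207, -0.3207, 0.0045]
tool_rot: [0.669, 0.743, -0.0, -0.0]
force: [-0.6, -0.6, 0.4]
finger_gap: 0.552
gripper_force: 0.0
```

Call:
step_arm(
  targets="0 0 0 0;0 0 0 0;0 0 0 0;0 0 0 0;0 0 0 0;0 0 0 0;0 0 0 0",
  gripper=1,
  squeeze=40,
)

```text
t: 33.05
tcp_pos: [0.6211, -0.3209, 0.0049]
tool_rot: [0.669, 0.743, 0.0, 0.0]
force: [0.6, -0.0, 2.3]
finger_gap: 0.314
gripper_force: 39.7
```

Call:
step_arm(
  targets="0 0 -8 0;0 0 -25 0;0 0 -50 0;0 0 -85 0;0 0 -120 0;0 0 -150 0;0 0 -165 0;0 0 -165 0;0 0 -165 0",
)

```text
t: 33.95
tcp_pos: [0.6202, -0.3203, 0.1691]
tool_rot: [0.669, 0.743, -0.0, -0.001]
force: [-0.1, -0.3, -1.5]
finger_gap: 0.312
gripper_force: 39.5
```

```bash
python3 nav.py  "(.55,.0,.17,88.6)" "(.4015,.2818,.17,88.6)"
```

```text
t 34.0 tcp [ 0.6202 -0.3203  0.1691] phi 96.0 q6 -0.74 gap 0.312 gf 39.5 F [-0.1 -0.3 -1.5]
(0.55, 0.0, 0.17, 88.6) -> [325.9 -36.5  -0.9] turn 7.4
(0.4015, 0.2818, 0.17, 88.6) -> [ 621.6 -155.    -0.9] turn 7.4
```

Call:
step_arm(
  targets="20 -5 0 0;55 -14 0 2;95 -24 0 5;137 -34 0 7.4;180 -45 0 7.4;223 -56 0 7.4;266 -66 0 7.4;309 -77 0 7.4;352 -88 0 7.4;395 -98 0 7.4;438 -109 0 7.4;475 -118 0 7.4",
)

```text
t: 35.15
tcp_pos: [0.4513, 0.1411, 0.1679]
tool_rot: [0.716, 0.698, -0.002, -0.002]
force: [0.7, 0.1, -0.9]
finger_gap: 0.317
gripper_force: 39.5
```

Call:
step_arm(
  targets="0 0 0 0;0 0 0 0",
)

```text
t: 35.35
tcp_pos: [0.4528, 0.14, 0.1684]
tool_rot: [0.715, 0.699, -0.001, -0.001]
force: [0.3, -0.5, -1.7]
finger_gap: 0.317
gripper_force: 39.5
```

```bash
python3 nav.py "(.4015,.2818,.05,88.6)"
```

```text
t 35.4 tcp [0.4528 0.14   0.1684] phi 88.7 q6 0.09 gap 0.317 gf 39.5 F [ 0.3 -0.5 -1.7]
(0.4015, 0.2818, 0.05, 88.6) -> [140.6 -54.5 118.4] turn 0.1
```

Call:
step_arm(
  targets="30 -12 0 0;70 -27 0 0;110 -43 0 0;135 -52 0 0;140.6 -54.5 20 0;140.6 -54.5 50 0;140.6 -54.5 80 0;140.6 -54.5 100 0;140.6 -54.5 115 0;140.6 -54.5 115 0;140.6 -54.5 115 0",
)

```text
t: 36.45
tcp_pos: [0.4039, 0.2804, 0.0542]
tool_rot: [0.717, 0.697, -0.001, -0.0]
force: [0.8, -0.4, -1.3]
finger_gap: 0.316
gripper_force: 39.5
```

```bash
python3 nav.py  "(.4015,.2818,.009,88.6)";python3 -c "
from h import *
a=save('side','s6')[250:350,310:440]
cv2.imwrite('pics/v6.png',cv2.resize(a[:,:,::-1],(650,500),interpolation=cv2.INTER_CUBIC))"
```

```text
t 36.5 tcp [0.4039 0.2804 0.0542] phi 88.5 q6 0.41 gap 0.316 gf 39.5 F [ 0.8 -0.4 -1.3]
(0.4015, 0.2818, 0.009, 88.6) -> [ 1.4 -2.4 45.2] turn -0.1
```

View pics/v6.png

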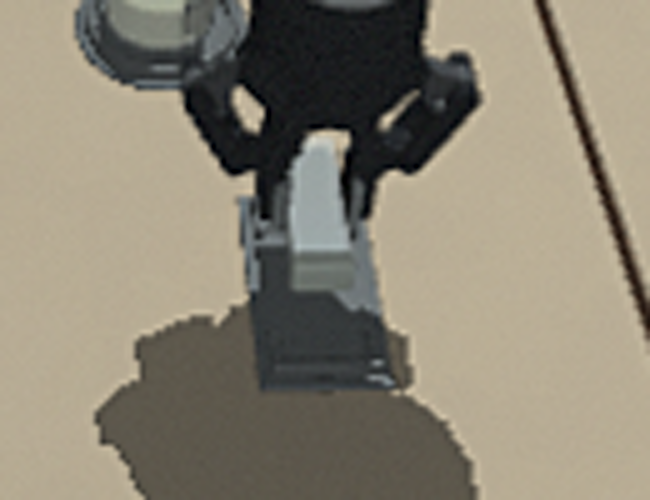

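Call:
step_arm(
  targets="1 -2 10 0;1 -2 20 0;1 -2 29 0;1 -2 36 0;1 -2 40 0;1 -2 43 0;1 -2 44 0;1 -2 44 0;1 -2 44 0",
)

```text
t: 37.4
tcp_pos: [0.4015, 0.2825, 0.0109]
tool_rot: [0.716, 0.698, 0.0, 0.0]
force: [-0.1, -0.3, -1.4]
finger_gap: 0.317
gripper_force: 39.5
```

Call:
step_arm(
  targets="0 0 0.7 0;0 0 1.4 0;0 0 1.4 0",
)

```text
t: 37.7
tcp_pos: [0.4013, 0.2824, 0.0093]
tool_rot: [0.716, 0.698, 0.0, 0.0]
force: [0.5, 0.1, -1.6]
finger_gap: 0.317
gripper_force: 39.5
```

Call:
step_arm(
  targets="0 0 0.7 0;0 0 1 0;0 0 1 0",
)

```text
t: 38.0
tcp_pos: [0.4013, 0.2824, 0.0089]
tool_rot: [0.716, 0.698, 0.0, 0.0]
force: [-1.3, -0.5, 5.0]
finger_gap: 0.313
gripper_force: 40.2
```

Contact, so I'll release, retreat and check.

Call:
step_arm(
  targets="0 0 -1 0;0 0 -1 0;0 0 -1 0;0 0 -1 0;0 0 -1 0;0 0 -10 0;0 0 -30 0;0 0 -65 0;0 0 -105 0;0 0 -145 0;0 0 -175 0;0 0 -190 0",
  gripper=0.45,
)

```text
t: 39.2
tcp_pos: [0.4022, 0.2829, 0.2019]
tool_rot: [0.716, 0.698, 0.003, 0.001]
force: [0.8, -0.2, 0.1]
finger_gap: 0.548
gripper_force: 0.0
```

Call:
step_arm(
  targets="50 40 -40 0;100 80 -40 0;150 120 -40 0;180 160 -40 0;180 160 -40 0;180 160 -40 0",
)

```text
t: 39.8
tcp_pos: [0.5698, 0.4619, 0.2373]
tool_rot: [0.716, 0.698, 0.003, 0.0]
force: [-1.2, -0.4, -0.3]
finger_gap: 0.548
gripper_force: 0.0
```

```bash
python3 nav.py; python3 -c "
from h import *
a=save('side','s7')[120:350,240:440]
b=save('top','t7')[130:260,185:525]
cv2.imwrite('pics/v7.png',cv2.resize(a[:,:,::-1],(520,598),interpolation=cv2.INTER_CUBIC))
cv2.imwrite('pics/v8.png',cv2.resize(b[:,:,::-1],(800,306),interpolation=cv2.INTER_CUBIC))"
```

```text
t 39.8 tcp [0.5698 0.4619 0.2373] phi 88.6 q6 0.55 gap 0.548 gf 0.0 F [-1.2 -0.4 -0.3]
```

View pics/v7.png

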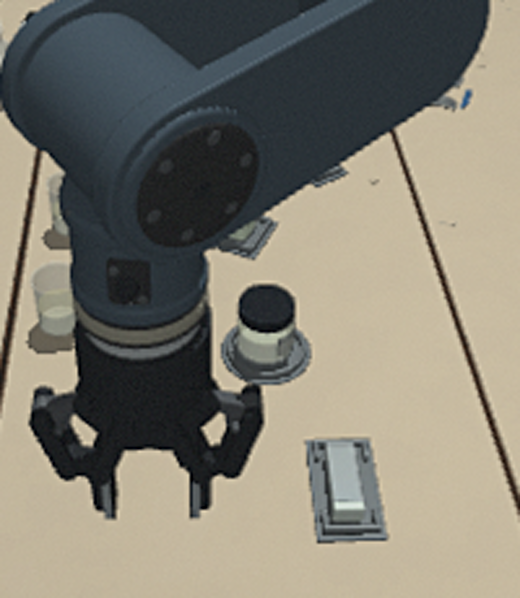

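View pics/v8.png

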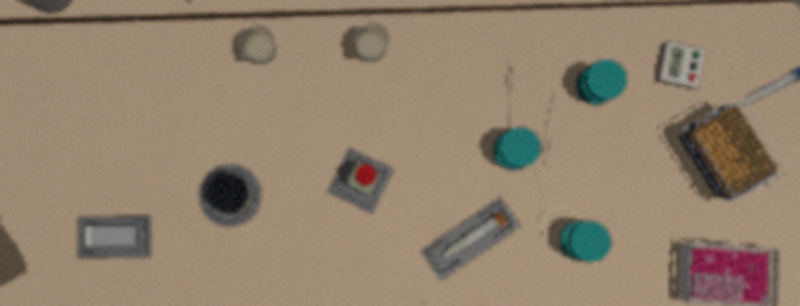

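All four containers are inside their recesses: the jar at (230,193), bottle at (362,178), tube at (470,237) and box at (112,236). The beakers at (258,45) and (369,43) and the turquoise jars haven't moved.

```bash
python3 -c "
from station import manip
print(manip.sign_off())"
```

```text
the job is handed in; nothing more can be done
None
```

The jar, bottle, tube and slide box are each in their matching holder, the open beakers and turquoise look-alikes were left where they stood, and the job is handed in at about 40 s.

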